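Run a casting through the feeder flap with the dust extractor on

TASK

Switch the dust extractor on by pulling the red knob out until it clicks and stays out; with it running, push the bare metal housing along the ledge through the orange sprung flap so that it drops inside the feeder and the flap shuts behind it. Then switch the extractor off by pushing the knob fully home, and leave everything else on the bench where it is.

Things in the scene. Friction and masses are not known exactly. Their poses are not given: they have to be found in the camera images.
- feeder: Green deburring feeder, 200 mm wide. Origin on the bench right under the sill edge, mid-width; x points into the machine, z up. x -150 to 0: level steel infeed ledge, 200 mm wide, 70 mm above the bench, no rails. x 0 to 200: hood with clear window, flat top 146 mm above the bench; the entry slot at its front is 110 mm wide, 64 mm high above the ledge. x 200 to 260: rear housing, cap 170 mm high.
- sill (a point): Middle of the ledge's inner (sill) edge, on its surface, 70 mm above the bench. Beyond it a slippery chute falls at 35 degrees to an inner floor 6 mm above the bench, ending 200 mm past the sill. A part whose middle is pushed a few mm past the sill tips over and slides in by itself, and the flap falls shut behind it.
- flap (a joint): Orange entry flap, 106 mm wide, 56 mm high, hinged along its top edge 62 mm above the ledge, 8 mm inside the sill; lower edge 5 mm above the ledge. rad, 0 = shut (hanging upright), grows as it swings inwards, to 1.5. A weak spring and its weight shut it (under 1 N opens it).
- casting: The bare metal housing to feed in, about 0.35 kg: square block 60 x 60 mm, 36 mm high, with a round collar (54 mm diameter, 9 mm high, open in the middle) on top, 45 mm in all. Origin at the centre of its underside, x and y square to its sides. Starts loose on the infeed ledge before the flap, its x within 0.35 rad of the feeder's.
- switchbox: Fixed grey switch box of the dust extractor, 120 (x) x 140 (y) x 110 mm high. Origin at the centre of its underside; the knob is on its -x face.
- pull_knob (a joint): Red push-pull knob of the switch box, m: 0 = fully home (off), grows as it is pulled straight out along the box's -x. An over-centre detent holds it at either end, home or on (0.024, also its stop): about 8 N starts it, either way, falling to nothing halfway; past that it snaps over by itself and stays.
- knob_face (a point): Centre of the red knob's outer face. The knob's head is a cylinder 36 mm in diameter, 22 mm long, lying along the box's x, on a 12 mm steel stem; its axis is 75 mm above the bench, mid-width of the box. When home, the head's back is 12 mm and its outer face 34 mm off the box face.
- green_housing: Bystander: housing of the casting's shape, painted green with a yellow collar, on the bench.
- white_housing: Bystander: housing of the casting's shape, painted white with a grey collar, on the bench.
- jar: Bystander: small amber glass jar, 36 mm diameter, 60 mm high, between the machine and the box.
- wrench: Bystander: steel wrench, 160 mm, lying on the bench near the robot.
- mug: Bystander: blue mug, 76 mm diameter, 85 mm high.
- brush: Bystander: hand brush, 180 mm, lying on the bench.
Mind the look-alikes: they are no part of the job. What is shaped like the casting but blue or purple is not meant.

How it is judged:
By the outcome, as a careful person would: the job done as asked, in the order asked, and still so for the second after the job is handed in, with the robot touching nothing.
It also fails if it takes over 72 s, if anything falls off the work surface, if the arm or the gripper's body presses on something with over 40 N, if the wrist force passes 120 N, or if a joint passes its speed limit or range.

ROBOT

A 6-joint arm with a two-finger parallel gripper is mounted at the origin on the work surface. World frame = base frame: x ahead of the robot, y to its left, z up, the work surface at z = 0. Lengths are in m, angles in rad, forces in N, time in s.
With the tool pointing down it reaches from about 0.25 to 0.775 m from the base axis. Payload 4 kg.
Tool frame: the origin (TCP) lies at the very end of the fingers, on their centre line; the grasp point (between the pads) lies 19 mm behind it (robot.hold_point_z is the distance from the TCP to the grasp point, in m); z points along the fingers, y is the line along which they close (so a half turn about z gives the same grasp; the last joint's range is limited). The gripper opens to 94 mm and grips with 3 to 60 N. Pads are 16 mm wide; open, the fingers measure 119 mm over their backs; the gripper's body (75 mm by 177 mm) begins 78 mm behind the grasp point.
Start: joints at [1.077, 0.087, 1.371, -0, 1.684, -0.103], TCP at [0.21, 0.509, 0.206] pointing down, gripper open.
Joint ranges: [-3.1, 3.1], [-0.76, 2.03], [0.27, 2.55], [-1.08, 4.22], [0.17, 2.65], [-2.57, 2.57]. Speed limits (rad/s): [2.79, 2.79, 3.14, 3.14, 3.14, 3.14].

INTERFACE

Orientations are given as [roll, pitch, yaw] about the fixed x, y, z axes, in that order (R = Rz(yaw) Ry(pitch) Rx(roll)).
In Python, from bench import robot gives the robot as it stands.
- The arm moves only by the tool carry_out, never from a script. Its argument "steps" is a list of rows, each a list of 3 entries, a list of its own where there are three numbers: the shift along the tool's x, y, z in m, then the turn about the tool's z in units of 10 degrees (1.0 is 10 degrees), then the closure, from -1 (fully open) to 1 (shut). In form: [[[tx, ty, tz], roll, jaw], ...]. A call has 1 to 10 rows; each row is the pose to reach, as a shift and turn from the pose commanded when the call began, along the tool's axes at that moment; what a row does not reach only later rows make up. A row lasts 1/8 s, in which the tool goes at most 62.5 mm and 10.7 degrees, less where a joint would pass 70% of its speed; a pose out of reach is approached as far as the arm can. A call with a gripper value outside its range is refused whole. The fingers move at their own pace and stop on an object; the grip force is fixed at half the most. Time passes only in rows, so rows that repeat a pose let the fingers close. It gives the time, the measured TCP pose, the force, the opening and the grip force at its end, in the units of the state.
- robot.get_obs(): the state, without advancing time (a new reading comes with each control period).
- robot.snapshot(name): name is "scene" or "top" or "wrist"; returns a dict with "image" (420x560x3 uint8, red, green, blue), "z_map" (420x560 float32, m along the optical axis (not along the pixel's ray), 0 where there is no reading), "mtx" (3x3 intrinsics, pixels), "D" ([k1, k2, p1, p2, k3] as OpenCV has them; the pictures are not rectified), "R" (3x3) and "t" (3): a world point X has camera coordinates R X + t. Camera axes: x right, y down, z forward; pixel columns grow to the right and rows downward; lengths in m; the calibration is good to about 2 mm. A picture is of the moment at which its call begins.
- robot.close_job(): hands the job in; it is judged then, once.
The state is a dict: "time": time; "joint_positions": joint angles; "qvel": joint speeds; "joint_torque": joint torques, N m; "tool_pos": TCP position; "ee_rot": TCP orientation; "wrist_force": force on the tool from outside, world axes, zero at the start; "wrist_torque": the same for the moment, N m; "width": finger opening in m; "finger_force": force on a finger pad.
Only numpy, scipy, OpenCV 4.12 (cv2) and the standard library are available. Lean on these libraries where they do the work, as an engineer would, in place of code of your own. Each camera call takes 0.05 s, during which the arm holds its last target. There are 200 camera calls.

## Working session

There is one attempt and no reset: what is moved stays moved. The work goes in short steps, Python scripts to look and compute and a tool call to move; the robot and the scene stay as the last step left them, time stands still between calls to the robot, and variables do not carry over. Pictures are saved under pics/ and viewed, at most 10 in all, crops included, and the job is handed in when it is done.

Besides the shell and the picture viewer there is one more tool, called after ">>>" as name(argument=value, ...) on one line, values as JSON. carry_out: Moves the arm, as the interface text tells. Its arguments: {"type":"object","properties":{"steps":{"type":"array","items":{"type":"array"}}},"required":["steps"]}

```bash
mkdir -p pics
cat > h.py <<'E'
import numpy as np, cv2, pickle
from bench import robot
def snap(n,f):
    s=robot.snapshot(n); cv2.imwrite(f'pics/{f}.png',s['image'][:,:,::-1]); pickle.dump({k:np.array(v) for k,v in s.items()},open(f'{f}.pkl','wb')); return s
def load(f): return pickle.load(open(f'{f}.pkl','rb'))
def cloud(s):
    h,w=s['z_map'].shape; u,v=np.meshgrid(np.arange(w),np.arange(h))
    p=cv2.undistortPoints(np.stack([u,v],-1).reshape(-1,1,2).astype(float),np.array(s['mtx']),np.array(s['D'])).reshape(h,w,2)
    z=s['z_map'].astype(float); c=np.dstack([p*z[...,None],z])
    return (c-np.array(s['t']))@np.array(s['R'])   # R^T(c-t)
E
python3 - <<'E'
from h import *
for n in('scene','top'): snap(n,n+'0')
o=robot.get_obs(); print({k:np.round(v,3) for k,v in o.items()})
E
```

```text
{'time': np.float64(0.1), 'joint_positions': array([ 1.077,  0.088,  1.372, -0.   ,  1.684, -0.103]), 'qvel': array([ 0.   ,  0.   , -0.003,  0.   , -0.003,  0.001]), 'joint_torque': array([ 2.0000e-03, -3.4125e+01, -3.0330e+01,  7.2000e-02,  3.0000e-02,
       -0.0000e+00]), 'tool_pos': array([0.209, 0.508, 0.204]), 'ee_rot': array([-3.14 , -0.   ,  2.751]), 'wrist_force': array([-0.958,  0.057, -0.265]), 'wrist_torque': array([ 0.053, -0.026,  0.014]), 'finger_force': np.float64(0.0), 'width': np.float64(0.094)}
```

View pics/scene0.png

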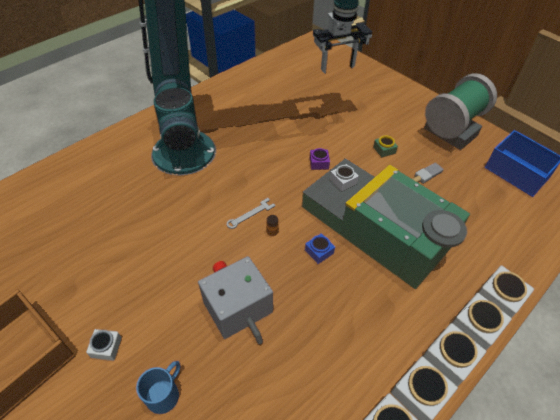

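View pics/top0.png

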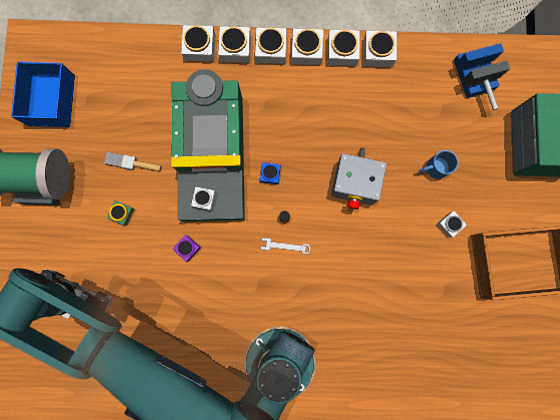

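The top view has the feeder at (208,150), the casting on its ledge at (202,198), the switch box at (360,178), the knob at (353,203) and the jar at (285,216). Next I'll get metric positions from the depth map.

```bash
cat > m.py <<'E'
from h import *
s=load('top0'); P=cloud(s); im=s['image'].astype(int); r,g,b=im[...,0],im[...,1],im[...,2]
def box(name,m,zlo,zhi,roi):
    u0,v0,u1,v1=roi; q=np.zeros_like(m); q[v0:v1,u0:u1]=1
    k=m&q&(P[...,2]>zlo)&(P[...,2]<zhi); p=P[k]
    R=cv2.minAreaRect(p[:,:2].astype(np.float32)); 
    print(name,k.sum(),'c',np.round(R[0],4),'size',np.round(R[1],4),'ang',round(R[2],2),'z',np.round(np.percentile(p[:,2],[5,50,95]),4),'mean',np.round(p.mean(0),4))
T=np.ones_like(r,bool)
box('box top',T,.1,.12,(325,140,395,215))
box('knob',(r>150)&(g<70)&(b<70),.03,.12,(335,190,375,220))
box('ledge+',T,.062,.076,(170,165,250,230))
box('casting all',T,.095,.125,(185,178,220,215))
box('casting sq',T,.095,.110,(185,178,220,215))
box('collar',T,.111,.120,(185,178,220,215))
box('hood',T,.138,.150,(165,75,250,170))
box('yellow',(r>180)&(g>150)&(b<90),.1,.2,(165,145,250,175))
box('jar',T,.03,.08,(275,205,297,226))
box('blue',T,.02,.06,(255,160,285,188))
box('purple',T,.02,.06,(170,232,203,265))
box('wrench',T,.004,.03,(255,232,315,258))
big=lambda a,f: cv2.resize(a,None,fx=f,fy=f,interpolation=cv2.INTER_CUBIC)
c=s['image'][:,:,::-1]
cv2.imwrite('pics/crop1.png',np.hstack([big(c[140:230,165:255],4),big(c[140:230,325:395],4)]))
E
python3 m.py
```

```text
box top 1817 c [ 0.5575 -0.2233] size [0.1399 0.1524] ang 79.1 z [0.1053 0.1105 0.1157] mean [ 0.5709 -0.2256  0.1105]
knob 68 c [ 0.4897 -0.2125] size [0.0315 0.0201] ang 84.99 z [0.0855 0.0908 0.0985] mean [ 0.4893 -0.2115  0.0912]
ledge+ 2670 c [0.5145 0.2316] size [0.1598 0.2007] ang 3.24 z [0.0654 0.0704 0.0749] mean [0.5139 0.2279 0.0703]
casting all 406 c [0.4936 0.2453] size [0.0608 0.0599] ang 80.1 z [0.101  0.1082 0.1173] mean [0.4928 0.2446 0.1085]
casting sq 272 c [0.4936 0.2453] size [0.0608 0.0599] ang 80.1 z [0.1003 0.1061 0.1096] mean [0.4921 0.2442 0.1058]
collar 106 c [0.4924 0.2438] size [0.0572 0.0547] ang 77.75 z [0.1112 0.1143 0.1188] mean [0.4941 0.2442 0.1145]
hood 4274 c [0.713  0.2427] size [0.2615 0.2008] ang 3.11 z [0.1411 0.1456 0.1494] mean [0.6884 0.2403 0.1455]
yellow 692 c [0.5985 0.2364] size [0.0317 0.2009] ang 3.5 z [0.1419 0.1466 0.1511] mean [0.5973 0.2367 0.1464]
jar 101 c [ 0.4523 -0.0005] size [0.0319 0.0311] ang 0.27 z [0.0345 0.0606 0.066 ] mean [ 4.508e-01 -1.000e-04  5.850e-02]
blue 359 c [0.5919 0.0494] size [0.0596 0.0608] ang 85.89 z [0.031  0.0383 0.0477] mean [0.5902 0.0494 0.0387]
purple 391 c [0.3433 0.3033] size [0.0621 0.0601] ang 49.88 z [0.0294 0.0378 0.0467] mean [0.3426 0.301  0.0381]
wrench 443 c [ 0.3643 -0.0044] size [0.0795 0.1882] ang 1.61 z [0.0042 0.0068 0.0127] mean [ 0.3641 -0.003   0.0075]
```

View pics/crop1.png

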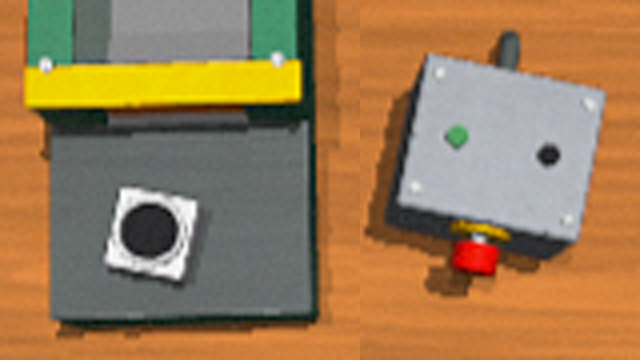

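The box is yawed about -10.9° and the knob head's centre is near (0.4895, -0.212, 0.075). The feeder is yawed +3.2° with its sill at (0.5835, 0.2355). The casting is at (0.4935, 0.2445), yawed about -10°. I'll move above the knob first.

>>> carry_out(steps=[[[-0.533, -0.559, 0.0], -1.15, -1], [[-0.533, -0.559, 0.0], -1.15, -1], [[-0.533, -0.559, 0.0], -1.15, -1], [[-0.533, -0.559, 0.0], -1.15, -1], [[-0.533, -0.559, 0.0], -1.15, -1], [[-0.533, -0.559, 0.0], -1.15, -1], [[-0.533, -0.559, 0.0], -1.15, -1], [[-0.533, -0.559, 0.0], -1.15, -1], [[-0.533, -0.559, 0.0], -1.15, -1], [[-0.533, -0.559, 0.0], -1.15, -1]])

```text
time: 1.35
tool_pos: [0.4356, -0.0746, 0.2052]
ee_rot: [3.141, 0.0, 2.951]
wrist_force: [0.5, 1.1, 0.5]
width: 0.094
finger_force: 0.0
```

```bash
cat >> h.py <<'E'
from scipy.spatial.transform import Rotation as Ro
def to(x,y,z,yawdeg):
    o=robot.get_obs(); R=Ro.from_euler('xyz',o['ee_rot']).as_matrix()
    d=R.T@(np.array([x,y,z])-o['tool_pos']); dy=np.degrees(o['ee_rot'][2])-yawdeg; dy=(dy+180)%360-180
    print('t',round(float(o['time']),2),'pos',np.round(o['tool_pos'],4),'rpy',np.round(np.degrees(o['ee_rot']),2),'F',np.round(o['wrist_force'],1),'w',round(float(o['width']),4),'q6',round(float(o['joint_positions'][5]),2))
    print('shift',np.round(d,4),'roll',round(dy/10,3))
E
python3 -c "
from h import *
to(.4895,-.212,.204,169.1)"
```

```text
t 1.35 pos [ 0.4356 -0.0746  0.2052] rpy [179.97   0.   169.08] F [0.5 1.1 0.5] w 0.094 q6 -1.68
shift [-0.0789 -0.1247  0.0012] roll -0.002
```

>>> carry_out(steps=[[[-0.079, -0.125, 0.0], 0, -1], [[-0.079, -0.125, 0.0], 0, -1], [[-0.079, -0.125, 0.0], 0, -1], [[-0.079, -0.125, 0.0], 0, -1], [[-0.079, -0.125, 0.0], 0, -1]])

```text
time: 1.98
tool_pos: [0.4891, -0.2088, 0.2055]
ee_rot: [3.141, -0.001, 2.953]
wrist_force: [-0.3, -0.1, -0.4]
width: 0.094
finger_force: 0.0
```

```bash
python3 -c "
from h import *
to(.4895,-.212,.056,169.1)
snap('wrist','w1')
s=load('w1');P=cloud(s);im=s['image'].astype(int)
k=(im[...,0]>130)&(im[...,1]<70)&(im[...,2]<70)&(P[...,2]>.05)
p=P[k];print(k.sum(),cv2.minAreaRect(p[:,:2].astype(np.float32)),np.percentile(p,[2,50,98],axis=0))
k=(abs(P[...,2]-.11)<.006);p=P[k];print(k.sum(),cv2.minAreaRect(p[:,:2].astype(np.float32)))
"
```

```text
t 1.98 pos [ 0.4891 -0.2088  0.2055] rpy [ 1.7995e+02 -3.0000e-02  1.6919e+02] F [-0.3 -0.1 -0.4] w 0.094 q6 -1.89
shift [-0.001  -0.0032  0.1495] roll 0.009
381 ((0.4530412554740906, -0.2049049437046051), (0.031394388526678085, 0.09593230485916138), 79.44374084472656) [[ 0.48304799 -0.22734969  0.08322289]
 [ 0.49312499 -0.21132298  0.09096097]
 [ 0.50079861 -0.19716419  0.09385252]]
13157 ((0.5687324404716492, -0.22631989419460297), (0.1402958482503891, 0.11460795253515244), 79.51065063476562)
```

View pics/w1.png

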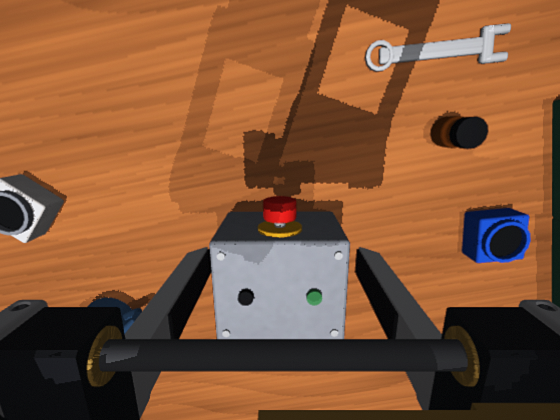

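The knob and the box are centred under the gripper: knob at (280,210), box front edge at row 240. The fingers are symmetric about column 280. I'll descend and grip.

>>> carry_out(steps=[[[-0.001, -0.003, 0.06], 0, -1], [[-0.001, -0.003, 0.11], 0, -1], [[-0.001, -0.003, 0.149], 0, -1], [[-0.001, -0.003, 0.149], 0, -1], [[-0.001, -0.003, 0.149], 0, 1], [[-0.001, -0.003, 0.149], 0, 1], [[-0.001, -0.003, 0.149], 0, 1], [[-0.001, -0.003, 0.149], 0, 1], [[-0.001, -0.003, 0.149], 0, 1], [[-0.001, -0.003, 0.149], 0, 1]])

```text
time: 3.28
tool_pos: [0.4898, -0.2134, 0.0564]
ee_rot: [3.141, -0.0, 2.951]
wrist_force: [-0.2, 3.5, 0.4]
width: 0.0372
finger_force: 3.0
```

>>> carry_out(steps=[[[0, 0.001, 0], 0, 1], [[0, 0.001, 0], 0, 1], [[0.006, 0.001, 0], 0, 1], [[0.012, 0.001, 0], 0, 1], [[0.018, 0.001, 0], 0, 1], [[0.024, 0.001, 0], 0, 1], [[0.026, 0.001, 0], 0, 1], [[0.026, 0.001, 0], 0, 1]])

```text
time: 4.28
tool_pos: [0.4663, -0.2081, 0.0564]
ee_rot: [-3.141, 0.005, 2.951]
wrist_force: [4.0, -2.4, -4.6]
width: 0.0353
finger_force: 30.0
```

```bash
python3 -c "
from h import *
to(.4898,-.2117,.056,169.1)
print(robot.get_obs()['finger_force'])
s=snap('wrist','w2'); c=s['image'][:,:,::-1]
cv2.imwrite('pics/w2c.png',cv2.resize(c[120:420,130:430],None,fx=2,fy=2))
"
```

```text
t 4.28 pos [ 0.4663 -0.2081  0.0564] rpy [-179.98    0.29  169.1 ] F [ 4.  -2.4 -4.6] w 0.0353 q6 -1.91
shift [-0.0238  0.0009  0.0006] roll 0.0
30.000077784061432
```

View pics/w2c.png

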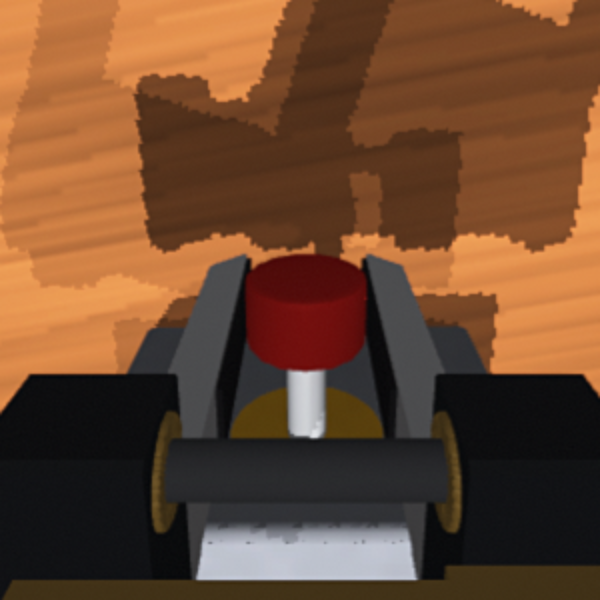

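The knob is out: bare stem shows between the head at (305,310) and the box. I'll release, rise and go to the casting.

>>> carry_out(steps=[[[0, 0, 0], 0, -1], [[0, 0, 0], 0, -1], [[0, 0, 0], 0, -1], [[0, 0, -0.06], 0, -1], [[0, 0, -0.11], 0, -1], [[0.01, 0.05, -0.134], 0, -1], [[0.058, 0.449, -0.134], 0, -1], [[0.058, 0.449, -0.134], 0, -1], [[0.058, 0.449, -0.134], 0, -1], [[0.058, 0.449, -0.134], 0, -1]])

```text
time: 5.58
tool_pos: [0.4815, 0.0947, 0.1908]
ee_rot: [3.142, 0.001, 2.951]
wrist_force: [0.9, 0.1, -0.9]
width: 0.094
finger_force: 0.0
```

```bash
python3 -c "
from h import *
to(.4935,.2445,.19,170)
s=snap('top','t2');P=cloud(s);im=s['image'].astype(int);z=P[185:225,335:375];i=im[185:225,335:375]
k=(i[...,0]>130)&(i[...,1]<70)&(i[...,2]<70)&(z[...,2]>.05);print(z[k].mean(0))
"
```

```text
t 5.58 pos [0.4815 0.0947 0.1908] rpy [1.800e+02 5.000e-02 1.691e+02] F [ 0.9  0.1 -0.9] w 0.094 q6 -1.3
shift [0.0165 0.1494 0.0008] roll -0.09
[ 0.46566256 -0.20621451  0.08983761]
```

>>> carry_out(steps=[[[0.016, 0.149, 0], -0.1, -1], [[0.016, 0.149, 0], -0.1, -1], [[0.016, 0.149, 0], -0.1, -1], [[0.016, 0.149, 0], -0.1, -1], [[0.016, 0.149, 0], -0.1, -1]])

```text
time: 6.25
tool_pos: [0.4942, 0.2411, 0.1904]
ee_rot: [-3.141, -0.0, 2.968]
wrist_force: [0.7, -0.1, -0.5]
width: 0.0939
finger_force: 0.0
```

```bash
python3 -c "
from h import *
to(.4935,.2445,.078,170)
s=snap('wrist','w3');P=cloud(s)
k=(P[...,2]>.095)&(P[...,2]<.122)&(abs(P[...,0]-.4935)<.06)&(abs(P[...,1]-.2445)<.05);p=P[k]
print(k.sum(),cv2.minAreaRect(p[:,:2].astype(np.float32)))
k=abs(P[...,2]-.146)<.006;p=P[k&(P[...,0]>.57)];print(k.sum(),np.percentile(p,[1,99],axis=0))
"
```

```text
t 6.25 pos [0.4942 0.2411 0.1904] rpy [-179.95   -0.    170.07] F [ 0.7 -0.1 -0.5] w 0.0939 q6 -1.05
shift [0.0012 0.0033 0.1124] roll 0.007
4096 ((0.49243345856666565, 0.24630293250083923), (0.06007825955748558, 0.05893963947892189), 80.23886108398438)
10889 [[0.57989932 0.14186279 0.14105457]
 [0.68612627 0.3346311  0.14767389]]
```

View pics/w3.png

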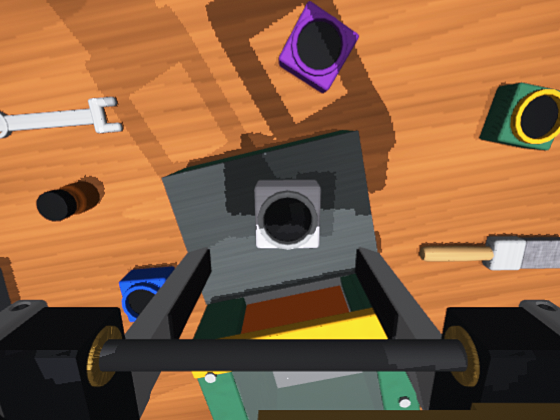

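The wrist view shows the casting square to the fingers at (288,213), and the flap is visible behind it at (310,300). I'll descend and grip.

>>> carry_out(steps=[[[0.001, 0.004, 0.05], 0, -1], [[0.001, 0.004, 0.09], 0, -1], [[0.001, 0.004, 0.112], 0, -1], [[0.001, 0.004, 0.112], 0, -1], [[0.001, 0.004, 0.112], 0, 1], [[0.001, 0.004, 0.112], 0, 1], [[0.001, 0.004, 0.112], 0, 1], [[0.001, 0.004, 0.112], 0, 1], [[0.001, 0.004, 0.112], 0, 1]])

```text
time: 7.42
tool_pos: [0.4942, 0.246, 0.0794]
ee_rot: [-3.141, 0.001, 2.969]
wrist_force: [0.1, -2.5, 3.6]
width: 0.0603
finger_force: 30.0
```

```bash
python3 -c "
from h import *
a=np.radians(3.2);x=-.025
to(.5835+x*np.cos(a),.2355+x*np.sin(a),.078,183.2);print(robot.get_obs()['finger_force'])"
```

```text
t 7.42 pos [0.4942 0.246  0.0794] rpy [-1.7998e+02  7.0000e-02  1.7011e+02] F [ 0.1 -2.5  3.6] w 0.0603 q6 -1.04
shift [-0.0654 -0.0007  0.0014] roll -1.309
30.000780522823334
```

>>> carry_out(steps=[[[-0.01, 0, 0], -0.5, 1], [[-0.022, 0, 0], -1.0, 1], [[-0.034, 0, 0], -1.31, 1], [[-0.046, 0, 0], -1.31, 1], [[-0.056, -0.001, 0], -1.31, 1], [[-0.065, -0.001, 0], -1.31, 1], [[-0.065, -0.001, 0], -1.31, 1], [[-0.065, -0.001, 0], -1.31, -1], [[-0.065, -0.001, 0], -1.31, -1], [[-0.065, -0.001, 0], -1.31, -1]])

```text
time: 8.68
tool_pos: [0.5574, 0.234, 0.0779]
ee_rot: [-3.141, -0.001, -3.086]
wrist_force: [-0.0, -0.6, 0.7]
width: 0.0862
finger_force: 0.0
```

```bash
python3 -c "
from h import *
a=np.radians(3.2);x=-.105
to(.5835+x*np.cos(a),.2355+x*np.sin(a),.13,183.2)
s=snap('wrist','w4');P=cloud(s)
k=(P[...,2]>.095)&(P[...,2]<.122)&(abs(P[...,0]-.5585)<.05)&(abs(P[...,1]-.234)<.036);p=P[k]
print(k.sum(),cv2.minAreaRect(p[:,:2].astype(np.float32)),np.percentile(p,[1,99],axis=0))
"
```

```text
t 8.68 pos [0.5574 0.234  0.0779] rpy [-1.7999e+02 -4.0000e-02 -1.7679e+02] F [-0.  -0.6  0.7] w 0.0862 q6 -1.32
shift [ 0.0789  0.     -0.052 ] roll 0.001
12356 ((0.559258759021759, 0.23218579590320587), (0.06493882834911346, 0.07200635969638824), 3.403944492340088) [[0.52619761 0.20202686 0.09660791]
 [0.59249248 0.26624645 0.11573758]]
```

View pics/w4.png

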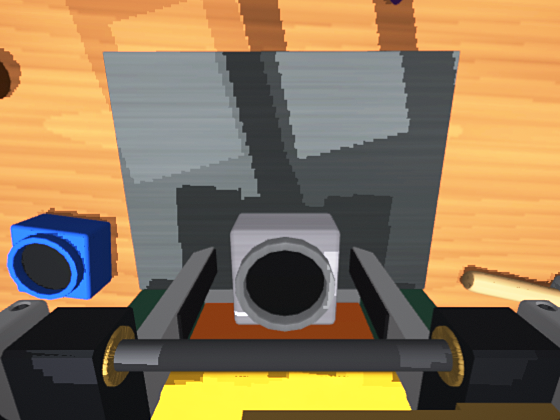

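The casting is square and centred in front of the flap at (285,270). I'll back off, half-close the jaw, and push with both fingertips.

>>> carry_out(steps=[[[0.0, 0, 0], 0, -1], [[0.04, 0, 0], 0, -1], [[0.08, 0, 0], 0, -1], [[0.08, 0, 0], 0, -1], [[0.08, 0, 0], 0, 0.3], [[0.08, 0, 0], 0, 0.3], [[0.08, 0, 0], 0, 0.3], [[0.08, 0, 0], 0, 0.3], [[0.06, 0, 0], 0, 0.3], [[0.045, 0, 0], 0, 0.3]])

```text
time: 9.98
tool_pos: [0.5136, 0.2317, 0.0785]
ee_rot: [3.142, 0.0, -3.086]
wrist_force: [-0.3, -0.6, 0.1]
width: 0.0373
finger_force: 0.0
```

>>> carry_out(steps=[[[-0.01, 0, 0], 0, 0.3], [[-0.018, 0, 0], 0, 0.3], [[-0.026, 0, 0], 0, 0.3], [[-0.034, 0, 0], 0, 0.3], [[-0.042, 0, 0], 0, 0.3], [[-0.05, 0, 0], 0, 0.3], [[-0.05, 0, 0], 0, 0.3], [[-0.05, 0, 0], 0, 0.3]])

```text
time: 10.98
tool_pos: [0.5635, 0.2343, 0.0785]
ee_rot: [3.142, 0.002, -3.086]
wrist_force: [-0.1, 0.2, -0.0]
width: 0.0331
finger_force: 0.0
```

```bash
python3 -c "
from h import *
a=np.radians(3.2);x=-.018
to(.5835+x*np.cos(a),.2355+x*np.sin(a),.078,183.2)
snap('wrist','w5')
"
```

```text
t 10.97 pos [0.5635 0.2343 0.0785] rpy [ 1.8000e+02  9.0000e-02 -1.7681e+02] F [-0.1  0.2 -0. ] w 0.0331 q6 -1.33
shift [-0.002   0.      0.0005] roll -0.001
```

View pics/w5.png

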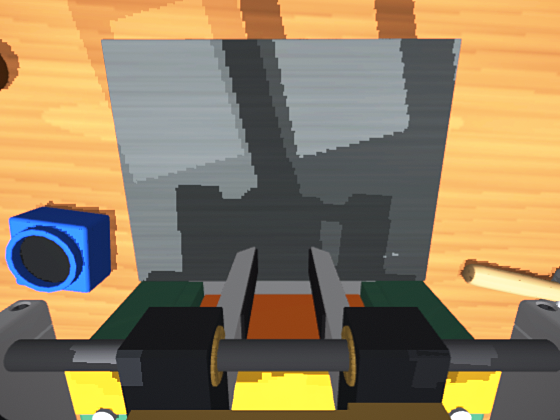

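The casting is gone from the ledge and the orange flap hangs shut at (285,312). I'll retreat and go in front of the knob with the fingers closed.

>>> carry_out(steps=[[[0.04, 0, 0], 0, 0.3], [[0.05, 0, -0.06], 0, 0.6], [[0.06, -0.02, -0.11], 0, 1], [[0.159, -0.426, -0.11], 1.41, 1], [[0.159, -0.426, -0.11], 1.41, 1], [[0.159, -0.426, -0.11], 1.41, 1], [[0.159, -0.426, -0.11], 1.41, 1], [[0.159, -0.426, -0.11], 1.41, 1], [[0.159, -0.426, -0.11], 1.41, 1], [[0.159, -0.426, -0.11], 1.41, 1]])

```text
time: 12.28
tool_pos: [0.427, -0.2024, 0.1887]
ee_rot: [-3.141, 0.001, 2.949]
wrist_force: [0.1, 0.5, 0.2]
width: 0.0002
finger_force: 0.0
```

```bash
python3 -c "
from h import *
to(.428,-.2,.06,169.1)
s=snap('top','t3');snap('scene','s3');P=cloud(s);im=s['image'].astype(int);z=P[185:225,335:375];i=im[185:225,335:375]
k=(i[...,0]>130)&(i[...,1]<70)&(i[...,2]<70)&(z[...,2]>.05);print(z[k].mean(0))
big=lambda a: cv2.resize(a,(400,400),interpolation=cv2.INTER_CUBIC)
cv2.imwrite('pics/c3.png',np.hstack([big(s['image'][65:225,140:300,::-1]),big(load('s3')['image'][130:290,310:470,::-1])]))
"
```

```text
t 12.28 pos [ 0.427  -0.2024  0.1887] rpy [-1.7995e+02  8.0000e-02  1.6899e+02] F [0.1 0.5 0.2] w 0.0002 q6 -1.94
shift [-0.0003  0.0026  0.1287] roll -0.011
[nan nan nan]<string>:5: RuntimeWarning: Mean of empty slice.
  ret = um.true_divide(
```

View pics/c3.png

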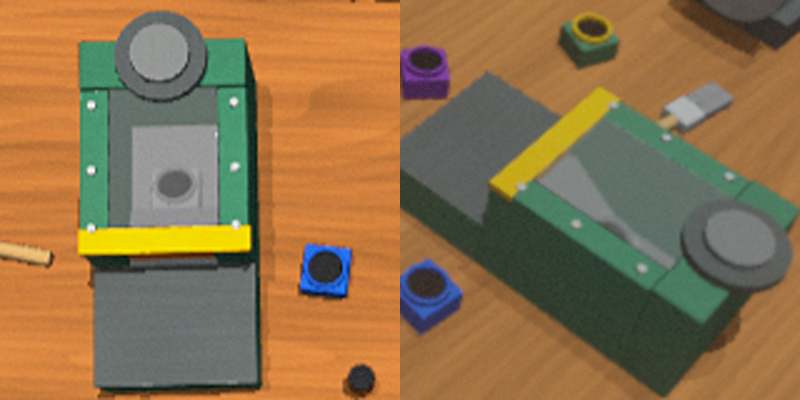

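Through the window the casting lies inside at (175,188). The flap line looks shut. Now I'll lower and push the knob.

>>> carry_out(steps=[[[0, 0.003, 0.06], 0, 1], [[0, 0.003, 0.11], 0, 1], [[0, 0.003, 0.128], 0, 1], [[0, 0.003, 0.128], 0, 1], [[-0.012, 0.003, 0.128], 0, 1], [[-0.02, 0.003, 0.128], 0, 1], [[-0.028, 0.003, 0.128], 0, 1], [[-0.036, 0.003, 0.128], 0, 1], [[-0.042, 0.003, 0.128], 0, 1], [[-0.042, 0.003, 0.128], 0, 1]])

```text
time: 13.62
tool_pos: [0.4704, -0.205, 0.0606]
ee_rot: [-3.142, 0.001, 2.952]
wrist_force: [0.2, -0.5, -0.2]
width: 0.0006
finger_force: 0.0
```

>>> carry_out(steps=[[[-0.002, 0.0, 0], 0, 1], [[-0.003, 0.0, 0], 0, 1], [[-0.004, 0.0, 0], 0, 1], [[-0.004, 0.0, 0], 0, 1]])

```text
time: 14.12
tool_pos: [0.4704, -0.205, 0.0605]
ee_rot: [3.141, -0.007, 2.951]
wrist_force: [-9.5, 1.1, 7.0]
width: 0.0001
finger_force: 5.0
```

It's firmly against the home stop. I'll back off, rise clear and check.

>>> carry_out(steps=[[[0.02, 0, 0], 0, 1], [[0.05, 0, 0], 0, 1], [[0.05, 0, -0.06], 0, 1], [[0.05, 0, -0.12], 0, 1], [[0.05, 0.15, -0.14], 0, 1], [[0.05, 0.25, -0.14], 0, 1], [[0.05, 0.25, -0.14], 0, 1], [[0.05, 0.25, -0.14], 0, 1], [[0.05, 0.25, -0.14], 0, 1]])

```text
time: 15.25
tool_pos: [0.4722, 0.0534, 0.2008]
ee_rot: [3.14, 0.001, 2.959]
wrist_force: [0.1, -0.3, 0.6]
width: 0.0003
finger_force: 0.0
```

```bash
python3 -c "
from h import *
s=snap('top','t4');snap('scene','s4');P=cloud(s);im=s['image'].astype(int);z=P[185:225,335:375];i=im[185:225,335:375]
k=(i[...,0]>130)&(i[...,1]<70)&(i[...,2]<70)&(z[...,2]>.05);print(z[k].mean(0))
big=lambda a: cv2.resize(a,(400,400),interpolation=cv2.INTER_CUBIC)
cv2.imwrite('pics/c4.png',np.hstack([big(s['image'][75:215,140:280,::-1]),big(s['image'][130:230,310:410,::-1])]))
"
```

```text
[ 0.48951844 -0.21129188  0.08920567]
```

View pics/c4.png

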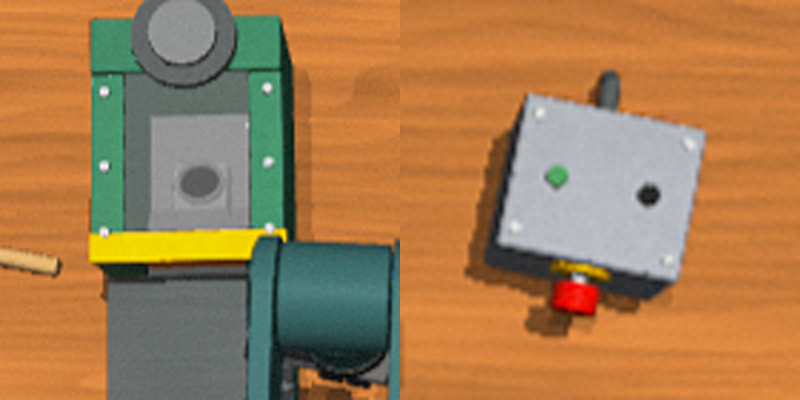

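The knob is back at its starting position (x 0.4895 against 0.4893 before). The casting rests inside under the window at (200,185).

```bash
python3 -c "
from h import *
print(robot.close_job())"
```

```text
the job is handed in; nothing more can be done
None
```

I switched the extractor on, pushed the bare metal housing through the flap into the feeder, where the camera shows it inside with the flap shut, then pushed the knob fully home, and handed the job in at about 15 s with nothing else touched.

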